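# Pack out a busbar joint on a power module and hold it closed

## Task

Slide the black power module along the aluminium plate until it sits square against both the red rear fence and the steel side rail. Then slide copper packing plates flat, one on top of another, into the gap between the module's copper terminal and the springy busbar above it, in line with the terminal and up against the fence, until no further plate will fit, leaving the spare ones on the bench. Finish with the gripper pressing the busbar firmly down on the stack over the joint, and keep holding it pressed so that it can be bolted; do not disturb the tools, meter and bolt cup.

Things in the scene. Friction and masses are not known exactly. Their poses are not given: they have to be found in the camera images.
- module_center (a point): Loose black power module, a block 115 long (its x) x 50 wide (y) x 52 high with a flat copper terminal on top, about 0.6 kg, standing on the plate. This point is its centre, 26 mm above its underside. Starts short of the stops; its +x end goes to the fence and its +y side to the rail.
- module_terminal (a point): Centre of the upper face of the module's copper terminal, 26 mm above module_center and 19 mm towards the module's +x end. The terminal is 77 long (along x, reaching the module's +x end) x 30 wide and stands 2 mm above the black housing.
- module_seat (a point): Where module_center lies once home; fixed to the aluminium plate (200 x 220 x 12, top 26 mm below this point), fixture axes. The rear fence (red board, 10 thick, 40 wide, top 80 mm above the plate, so it also stops the packing plates) has its face 57.5 mm from here at +x; the side rail (80 long, 12 high above the plate) its face 25 mm off at +y. The open side is -x.
- packing_seat (a point): Point on the fixture, level with the terminal's upper face with the module home, above which the packing plates are to be centred: plates lie along its x, far ends against the fence, whose face is 35 mm off at +x. x points from the open side to the fence, y across to the rail and post, z up.
- bar_press (a point): Point on the top of the springy copper busbar (32 wide along the fixture's x, 5 thick) over the joint, above packing_seat and 13.5 mm nearer the fence. The bar comes along the fixture's y from a red post 120 mm off at +y and ends 16 mm past this point; plates go in under it from -x. Its height differs from job to job: the gap from terminal to its underside is 14 to 22 mm, two or three plates.
- bar (a joint): Bend of the busbar at its post, rad: 0 level (at rest), positive when pressed down, 0.01 rad is 1.2 mm at bar_press. It springs back: about 0.6 N at bar_press for each mm pressed down; it gives at most 1.4 mm upwards. The nut over its red post is the highest part of the fixture, at most 98 mm above the bench.
- shim1_center (a point): Copper packing plate 1 of 4 (all alike), 70 long x 25 wide x 6 thick, about 0.1 kg, with two dark bolt holes; lies flat. This point is its centre (3 mm above its underside); x along its length, z up; either end may go in first.
- shim2_center (a point): Copper packing plate 2 of 4 (all alike), 70 long x 25 wide x 6 thick, about 0.1 kg, with two dark bolt holes; lies flat. This point is its centre (3 mm above its underside); x along its length, z up; either end may go in first.
- shim3_center (a point): Copper packing plate 3 of 4 (all alike), 70 long x 25 wide x 6 thick, about 0.1 kg, with two dark bolt holes; lies flat. This point is its centre (3 mm above its underside); x along its length, z up; either end may go in first.
- shim4_center (a point): Copper packing plate 4 of 4 (all alike), 70 long x 25 wide x 6 thick, about 0.1 kg, with two dark bolt holes; lies flat. This point is its centre (3 mm above its underside); x along its length, z up; either end may go in first.
- pad: Fixed grey kit pad, 240 (x) x 190 (y) x 4 thick, on which the packing plates lie; origin at the centre of its underside.
- multimeter: Orange hand-held multimeter lying flat, 150 x 75 x 31; origin under its centre. Leave alone.
- wrench: Steel wrench lying on the bench; origin under its middle. Leave alone.
- screwdriver: Screwdriver lying on the bench; origin under its middle. Leave alone.
- bolt_cup: Blue cup of bolts, 72 across, 35 high; origin under its centre. Leave alone.

How it is judged:
By the outcome, as a careful person would: the job done as asked, in the order asked, and still so for the second after the job is handed in, while the arm keeps its last pose, push and grip.
It also fails if it takes over 72 s, if anything falls off the work surface, if the arm or the gripper's body presses on something with over 40 N, if the wrist force passes 120 N, or if a joint passes its speed limit or range.

## Robot

A 6-joint arm with a two-finger parallel gripper is mounted at the origin on the work surface. World frame = base frame: x ahead of the robot, y to its left, z up, the work surface at z = 0. Lengths are in m, angles in rad, forces in N, time in s.
With the tool pointing down it reaches from about 0.225 to 0.875 m from the base axis. Payload 3.4 kg.
Tool frame: the origin (TCP) lies between the finger pads; the fingertips stand 8 mm ahead of it and the grasp point (between the pads) lies 11 mm behind it; z points along the fingers, y is the line along which they close (so a half turn about z gives the same grasp; the last joint's range is limited). The gripper opens to 85 mm and grips with 20 to 120 N. Pads are 22 mm wide; open, the fingers measure 114 mm over their backs; the gripper's body (76 mm by 85 mm) begins 54 mm behind the grasp point. The pads swing forward as they close: fully open they stand 13 mm farther back than shut.
Start: joints at [-1.271, 0.276, 1.505, -0, 1.361, -0.121], TCP at [0.235, -0.525, 0.239] pointing down, gripper open.
Joint ranges: [-2.89, 2.89], [-0.75, 2.08], [0.22, 2.7], [-1.18, 4.32], [0.11, 2.71], [-2.7, 2.7]. Speed limits (rad/s): [2.57, 2.57, 3.14, 3.14, 3.14, 3.14].

## Interface

Orientations are given as a unit quaternion [w, x, y, z].
In Python, from rig import manip gives the robot as it stands.
- The arm moves only by the tool move_arm, never from a script. Its argument "deltas" is a list that holds one entry, the list of rows, each a list of 5 numbers: the shift along the tool's x, y, z normalised to -1 to 1, where 1 is 80 cm, then the turn about the tool's z normalised to -1 to 1, where 1 is 120 degrees, then the closure, from -1 (fully open) to 1 (shut). In form: [[[tx, ty, tz, twist, grip], ...]]. A call has 1 to 12 rows; each row is the pose to reach, as a shift and turn from the pose commanded when the call began, along the tool's axes at that moment; what a row does not reach only later rows make up. A row lasts 1/10 s, in which the tool goes at most 50 mm and 8.59 degrees, less where a joint would pass 70% of its speed; a pose out of reach is approached as far as the arm can. A call with a number of a shift or a turn outside -1 to 1 is refused whole. A call with a gripper value outside its range is refused whole. The fingers move at their own pace and stop on an object; "squeeze" is the grip in N (left out, the last holds). Time passes only in rows, so rows that repeat a pose let the fingers close. It gives the time, the measured TCP pose, the force, the opening and the grip force at its end, in the units of the state.
- manip.get_state(): the state, without advancing time (a new reading comes with each control period).
- manip.get_image(name): name is "scene" or "side" or "wrist"; returns the picture (420x560x3 uint8, red, green, blue); there is no depth.
- manip.camera_params(name): a dict with "fx", "fy", "cx", "cy" (pixels), "R" (3x3) and "t" (3): a world point X has camera coordinates R X + t; the wrist camera has in their place "tool_from_camera" (4x4, takes a point from camera to tool coordinates, whose origin is the TCP and whose axes are the flange's). Camera axes: x right, y down, z forward; pixel columns grow to the right and rows downward; lengths in m; the calibration is good to about 2 mm. A picture is of the moment at which its call begins: read the wrist's pose just before it. camera_params takes no time and is no camera call.
- manip.sign_off(): hands the job in; it is judged then, once.
The state is a dict: "clock": time; "qpos": joint angles; "qd": joint speeds; "effort": joint torques, N m; "position": TCP position; "ee_rot": TCP orientation; "contact_force": force on the tool from outside, world axes, zero at the start; "moment": the same for the moment, N m; "width": finger opening in m; "gripper_force": force on a finger pad.
Only numpy, scipy, OpenCV 4.12 (cv2) and the standard library are available. Lean on these libraries where they do the work, as an engineer would, in place of code of your own. Each camera call takes 0.05 s, during which the arm holds its last target. There are 200 camera calls.

## Working session

There is one attempt and no reset: what is moved stays moved. The work goes in short steps, Python scripts to look and compute and a tool call to move; the robot and the scene stay as the last step left them, time stands still between calls to the robot, and variables do not carry over. Pictures are saved under pics/ and viewed, at most 10 in all, crops included, and the job is handed in when it is done.

Besides the shell and the picture viewer there is one more tool, called after ">>>" as a command line: name --argument value ..., lists and objects as JSON in quotes. move_arm: Moves the arm, as the interface text tells. Scaled input: -1 to 1 covers 80 cm each way for a shift and 120 degrees each way for a turn. Its arguments: {"type":"object","properties":{"deltas":{"type":"array","items":{"type":"array","items":{"type":"array","items":{"type":"number","minimum":-1,"maximum":1}}}},"squeeze":{"type":"number"}},"required":["deltas"]}

```bash
ls; mkdir -p pics
python3 - <<'E'
from rig import manip
import cv2,numpy as np
s=manip.get_state();print({k:np.round(v,3).tolist() for k,v in s.items()})
for n in ("scene","side","wrist"):
    p=manip.camera_params(n);print(n,{k:np.round(v,4).tolist() for k,v in p.items()})
    cv2.imwrite(f"pics/{n}0.png",cv2.cvtColor(manip.get_image(n),cv2.COLOR_RGB2BGR))
E
```

```text
pics
{'clock': 0.0, 'qpos': [-1.271, 0.277, 1.506, -0.0, 1.361, -0.121], 'qd': [0.001, -0.001, 0.002, -0.0, 0.002, 0.0], 'effort': [-0.002, -41.678, -24.581, -0.0, 0.011, -0.0], 'position': [0.235, -0.524, 0.238], 'ee_rot': [-0.001, 0.978, 0.209, -0.0], 'contact_force': [-0.7, -0.111, 0.607], 'moment': [-0.022, -0.002, -0.019], 'gripper_force': 0.0, 'width': 0.085}
scene {'fx': 506.7348, 'fy': 506.7348, 'cx': 284.3251, 'cy': 207.7004, 'R': [[0.8868, 0.4621, 0.0056], [0.2789, -0.5255, -0.8038], [-0.3684, 0.7144, -0.5949]], 't': [-0.5768, -0.1034, 1.5348]}
side {'fx': 478.202, 'fy': 478.202, 'cx': 287.9641, 'cy': 215.4887, 'R': [[-0.9901, -0.1401, -0.0129], [-0.0848, 0.6671, -0.7401], [0.1123, -0.7316, -0.6724]], 't': [0.6172, 0.116, 1.429]}
wrist {'fx': 369.2773, 'fy': 369.2773, 'cx': 272.3459, 'cy': 206.7958, 'tool_from_camera': [[0.0005, -0.9658, -0.2592, 0.0666], [1.0, 0.0002, 0.001, 0.0007], [-0.001, -0.2592, 0.9658, -0.1341], [0.0, 0.0, 0.0, 1.0]]}
```

View pics/scene0.png

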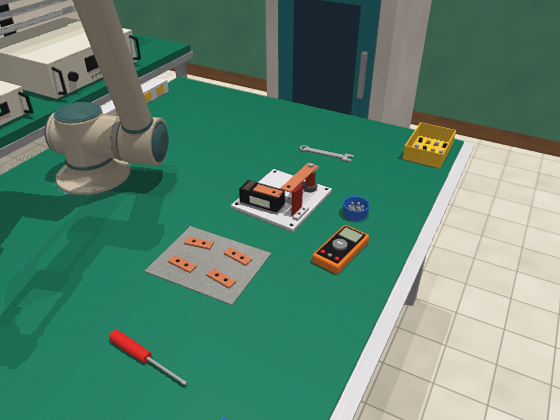

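View pics/side0.png

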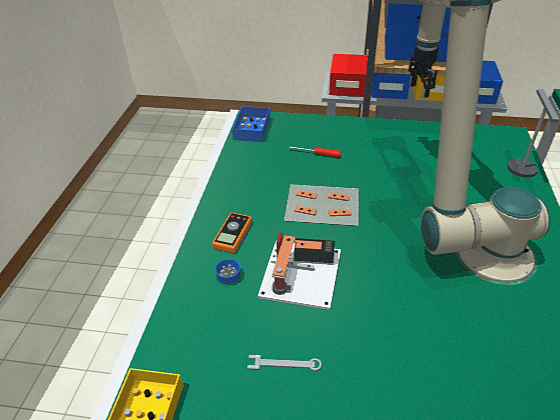

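The scene view shows four copper plates on the grey pad at about (198,242), (238,256), (182,264) and (221,278). The fixture is at about (283,197), with the black module left of the red fence and the copper bar running back to its post. The side view agrees: plates near (307,195), (339,196), (305,210) and (340,212), fixture near (300,275).

```bash
cat > h.py <<'E'
import cv2,numpy as np
from rig import manip
from scipy.spatial.transform import Rotation as Ro
def pose(s=None):
    s=s or manip.get_state();q=s["ee_rot"]
    return Ro.from_quat([q[1],q[2],q[3],q[0]]).as_matrix(),np.array(s["position"])
def cam(n):
    p=manip.camera_params(n);K=(p["fx"],p["fy"],p["cx"],p["cy"])
    if n!="wrist":
        R=np.array(p["R"]);return K,R,np.array(p["t"])
    Rt,pt=pose();T=np.array(p["tool_from_camera"])
    Rw=Rt@T[:3,:3];o=Rt@T[:3,3]+pt
    return K,Rw.T,-Rw.T@o
def ray(c,uv,z):
    K,R,t=c;uv=np.atleast_2d(uv).astype(float)
    d=np.c_[(uv[:,0]-K[2])/K[0],(uv[:,1]-K[3])/K[1],np.ones(len(uv))]@R
    o=-R.T@t;return o+d*((z-o[2])/d[:,2])[:,None]
def proj(c,X):
    K,R,t=c;x=np.atleast_2d(X)@R.T+t
    return np.c_[K[0]*x[:,0]/x[:,2]+K[2],K[1]*x[:,1]/x[:,2]+K[3]]
def tri(c1,u1,c2,u2):
    A=[];b=[]
    for c,u in((c1,u1),(c2,u2)):
        K,R,t=c;o=-R.T@t;d=R.T@np.array([(u[0]-K[2])/K[0],(u[1]-K[3])/K[1],1]);d/=np.linalg.norm(d)
        P=np.eye(3)-np.outer(d,d);A.append(P);b.append(P@o)
    return np.linalg.lstsq(np.vstack(A),np.hstack(b),rcond=None)[0]
def copper(im):
    h=cv2.cvtColor(im,cv2.COLOR_RGB2HSV);return cv2.inRange(h,(5,90,90),(18,220,255))
def shot(n,name):
    c=cam(n);im=manip.get_image(n);cv2.imwrite(f"pics/{name}.png",cv2.cvtColor(im,cv2.COLOR_RGB2BGR));return c,im
def blobs(m,lo):
    return [k for k in cv2.findContours(cv2.morphologyEx(m,cv2.MORPH_CLOSE,np.ones((5,5))),cv2.RETR_EXTERNAL,cv2.CHAIN_APPROX_NONE)[0] if cv2.contourArea(k)>lo]
E
python3 - <<'E'
from h import *
for n in("scene","side"):
    im=cv2.cvtColor(cv2.imread(f"pics/{n}0.png"),cv2.COLOR_BGR2RGB);c=cam(n);print(n)
    for k in blobs(copper(im),60):
        X=ray(c,k[:,0],.01)[:,:2].astype(np.float32)*1000
        r=cv2.minAreaRect(X);print(np.round(cv2.boundingRect(k)),np.round(r[0]),np.round(r[1]),round(r[2],1))
    h=cv2.cvtColor(im,cv2.COLOR_RGB2HSV);w=cv2.inRange(h,(0,0,185),(180,40,255));m=np.zeros_like(w)
    m[(slice(150,240),slice(220,345)) if n=="scene" else (slice(225,320),slice(245,350))]=255
    k=max(blobs(w&m,60),key=cv2.contourArea)
    r=cv2.minAreaRect(ray(c,k[:,0],.012)[:,:2].astype(np.float32)*1000);print("plate",r,cv2.boxPoints(r).round())
E
```

```text
scene
[207 268  29  20] [ 592. -204.] [28. 72.] 81.0
[168 255  29  18] [ 483. -206.] [28. 72.] 84.2
[224 248  28  18] [ 586. -122.] [29. 71.] 80.6
[184 237  30  12] [ 474. -125.] [71. 30.] 10.5
[312 225  57  49] [796.  24.] [172.  85.] 80.3
[248 163  70  35] [548. 231.] [237. 108.] 59.3
[411 112 149  45] [992. 810.] [499. 105.] 0.0
[187  65  80  27] [-48. 810.] [104. 442.] 89.9
plate ((566.8410034179688, 147.51898193359375), (217.5435028076172, 198.82521057128906), 86.11387634277344) [[460.  46.]
 [659.  32.]
 [673. 249.]
 [475. 263.]]
side
[273 232  49  45] [598.  94.] [169. 144.] 78.7
[212 213  40  40] [798.  14.] [169.  84.] 80.7
[329 209  22   7] [ 470. -120.] [69. 29.] 7.2
[295 206  22   9] [ 583. -116.] [29. 70.] 80.3
[328 193  21   8] [ 480. -200.] [30. 69.] 84.3
[296 190  21   8] [ 590. -198.] [30. 70.] 81.3
[489 116  57  15] [-212. -757.] [100. 223.] 89.6
[369 105   7  13] [ 373. -785.] [ 26. 101.] 0.4
[336 105  27  12] [ 470. -781.] [111.  93.] 1.5
[ 94  95 233  60] [ 996. -572.] [863. 469.] 0.0
[431  62  15  14] [   59. -1232.] [151.  66.] 84.4
[374   0  40  74] [  277. -1673.] [ 190. 1033.] 0.5
plate ((564.6563110351562, 151.4329071044922), (219.08570861816406, 200.24314880371094), 85.92607879638672) [[457.  49.]
 [657.  35.]
 [672. 254.]
 [473. 268.]]
```

>>> move_arm --deltas '[[[0.706,-0.581,-0.025,0.233,-1],[0.706,-0.581,-0.025,0.233,-1],[0.706,-0.581,-0.025,0.233,-1],[0.706,-0.581,-0.025,0.233,-1],[0.706,-0.581,-0.025,0.233,-1],[0.706,-0.581,-0.025,0.233,-1],[0.706,-0.581,-0.025,0.233,-1],[0.706,-0.581,-0.025,0.233,-1],[0.706,-0.581,-0.025,0.233,-1],[0.706,-0.581,-0.025,0.233,-1],[0.706,-0.581,-0.025,0.233,-1],[0.706,-0.581,-0.025,0.233,-1]]]'

```text
clock: 1.35
position: [0.5011, 0.0118, 0.2556]
ee_rot: [0.0, 0.999, -0.033, 0.0]
contact_force: [0.3, -0.8, -0.0]
width: 0.0854
gripper_force: 0.0
```

>>> move_arm --deltas '[[[0.064,-0.152,-0.005,0,-1],[0.064,-0.152,-0.005,0,-1],[0.064,-0.152,-0.005,0,-1],[0.064,-0.152,-0.005,0,-1],[0.064,-0.152,-0.005,0,-1]]]'

```text
clock: 1.85
position: [0.5597, 0.1281, 0.2589]
ee_rot: [0.0, 0.999, -0.033, -0.001]
contact_force: [-0.1, -0.7, -0.2]
width: 0.0856
gripper_force: 0.0
```

Run:
```python
from h import *
print(pose()[1].round(4)); c,im=shot("wrist","w1")
cv2.imwrite("pics/w1b.png",cv2.resize(cv2.cvtColor(im,cv2.COLOR_RGB2BGR),(800,600)))
```

```text
[0.5597 0.1281 0.2589]
```

View pics/w1b.png

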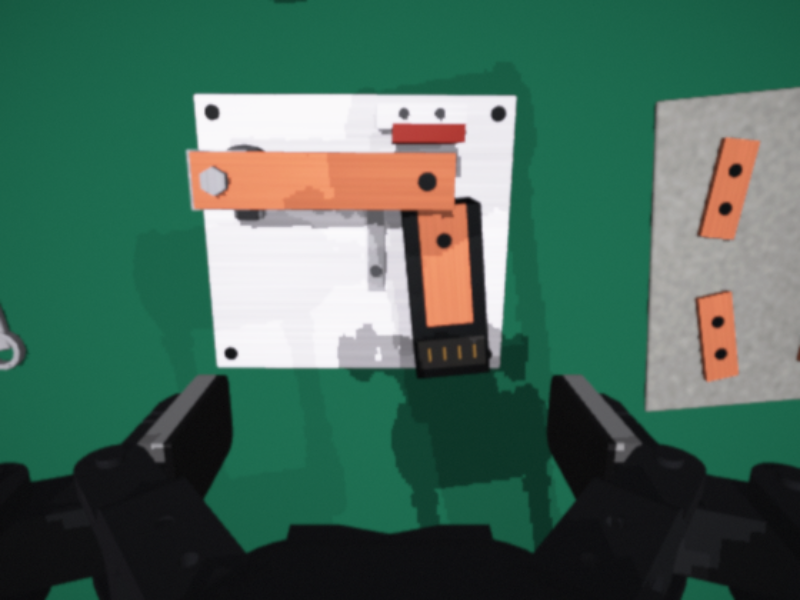

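The wrist view (enlarged to 800 px wide) shows the plate corners at (193,95), (517,96) and (217,367). The fence's red top spans (391–465, 124–143). The bar runs from its post at (212,181) to its end at x≈455, and the rail is at (367–385, 195–290). The module is turned slightly and sits short of both stops, with its terminal's near corners at (427,328) and (474,322).

Run:
```python
from h import *
im=cv2.cvtColor(cv2.imread("pics/w1.png"),cv2.COLOR_BGR2RGB);c=cam("wrist");print("cam",(-c[1].T@c[2]).round(3))
h=cv2.cvtColor(im,cv2.COLOR_RGB2HSV)
def rect(m,z,lo,name,ps=None):
    for k in blobs(m,lo):
        r=cv2.minAreaRect(ray(c,k[:,0],z)[:,:2].astype(np.float32)*1000)
        print(name,np.round(r[0],1),np.round(r[1],1),round(r[2],1),cv2.boxPoints(r).round(1).tolist(),cv2.boundingRect(k))
roi=np.zeros(im.shape[:2],np.uint8);roi[60:265,125:365]=255
red=cv2.inRange(h,(0,150,80),(4,255,255))|cv2.inRange(h,(170,150,80),(180,255,255))
rect(red&roi,.092,80,"fence")
a=roi.copy();a[:,:282]=0;a[:150]=0
rect(cv2.morphologyEx(copper(im)&a,cv2.MORPH_OPEN,np.ones((3,3))),.066,200,"term")
a=roi.copy();a[148:]=0
for z in(.083,.087,.091):rect(copper(im)&a,z,500,"bar%.3f"%z)
print("plate",(ray(c,np.array([[193,95],[517,96],[217,367]])*.7,.012)*1000).round(1)[:,:2].tolist())
print("rail",(ray(c,np.array([[385,215],[385,290],[367,290]])*.7,.024)*1000).round(1)[:,:2].tolist())
print("term",(ray(c,np.array([[427,328],[474,322],[418,210]])*.7,.066)*1000).round(1)[:,:2].tolist())
a=np.zeros_like(roi);a[:,450:540]=255
rect(copper(im)&a,.010,150,"shim")
```

```text
cam [0.626 0.123 0.393]
fence [635.1 100.3] [38.3  8.2] 86.2 [[629.7000122070312, 81.5], [637.9000244140625, 80.9000015258789], [640.4000244140625, 119.19999694824219], [632.2999877929688, 119.69999694824219]] (275, 88, 50, 12)
term [552.4  91.1] [73.4 31.3] 1.8 [[515.2000122070312, 105.5999984741211], [516.2000122070312, 74.4000015258789], [589.5999755859375, 76.5999984741211], [588.5999755859375, 107.9000015258789]] (292, 150, 40, 79)
bar0.083 [613.4 157.5] [158.3  33.7] 86.2 [[591.2999877929688, 79.69999694824219], [624.9000244140625, 77.4000015258789], [635.5, 235.39999389648438], [601.7999877929688, 237.60000610351562]] (133, 105, 194, 43)
bar0.087 [613.5 157.1] [156.3  33.3] 86.2 [[591.7000122070312, 80.19999694824219], [624.9000244140625, 78.0], [635.2999877929688, 233.89999389648438], [602.0999755859375, 236.1999969482422]] (133, 105, 194, 43)
bar0.091 [613.7 156.6] [154.2  32.9] 86.2 [[592.2000122070312, 80.80000305175781], [625.0, 78.5999984741211], [635.2000122070312, 232.5], [602.4000244140625, 234.6999969482422]] (133, 105, 194, 43)
plate [[673.0, 252.2], [657.8, 32.8], [475.1, 265.9]]
rail [[584.9, 127.6], [531.1, 131.3], [532.0, 144.3]]
term [[514.5, 104.7], [516.6, 74.0], [591.3, 106.6]]
shim [ 473.5 -120.6] [71.1 26.7] 10.2 [[436.20001220703125, -113.80000305175781], [440.8999938964844, -140.10000610351562], [510.8999938964844, -127.4000015258789], [506.1000061035156, -101.0999984741211]] (487, 204, 30, 63)
shim [ 585.4 -117.6] [27.3 70.2] 80.7 [[548.5, -125.30000305175781], [617.7999877929688, -136.6999969482422], [622.2999877929688, -109.80000305175781], [553.0, -98.4000015258789]] (489, 96, 43, 72)
```

>>> move_arm --deltas '[[[-0.065,0.053,0.05,-0.05,-1],[-0.065,0.053,0.1,-0.05,-1],[-0.065,0.053,0.16,-0.05,-1],[-0.065,0.053,0.22,-0.05,-1],[-0.065,0.053,0.271,-0.05,-1],[-0.065,0.053,0.271,-0.05,-1],[-0.065,0.053,0.271,-0.05,-0.2],[-0.065,0.053,0.271,-0.05,1],[-0.065,0.053,0.271,-0.05,1],[-0.065,0.053,0.271,-0.05,1],[-0.065,0.053,0.271,-0.05,1]]]' --squeeze 30

```text
clock: 3.0
position: [0.5074, 0.0895, 0.0458]
ee_rot: [-0.001, 1.0, 0.018, 0.003]
contact_force: [-0.9, 1.7, 6.7]
width: 0.0495
gripper_force: 33.3
```

>>> move_arm --deltas '[[[0.01,-0.004,-0.004,0.012,1],[0.02,-0.008,-0.004,0.025,1],[0.03,-0.012,-0.004,0.038,1],[0.043,-0.015,-0.004,0.05,1],[0.043,-0.015,-0.004,0.05,1],[0.043,-0.015,-0.004,0.05,1]]]'

```text
clock: 3.6
position: [0.5396, 0.1021, 0.0462]
ee_rot: [0.0, 0.999, -0.033, 0.0]
contact_force: [1.1, -0.3, -4.4]
width: 0.0495
gripper_force: 32.7
```

>>> move_arm --deltas '[[[0.004,0,0.002,0,1],[0.007,0,0.002,0,1],[0.01,0,0.002,0,1],[0.01,0,0.002,0,1]]]'

```text
clock: 4.0
position: [0.5401, 0.1019, 0.0458]
ee_rot: [-0.0, 0.999, -0.033, -0.007]
contact_force: [-15.2, 0.9, 16.5]
width: 0.0496
gripper_force: 35.3
```

>>> move_arm --deltas '[[[-0.004,0,-0.004,0,1],[-0.004,-0.004,-0.004,0,1],[-0.004,-0.008,-0.004,0,1],[-0.004,-0.011,-0.004,0,1],[-0.004,-0.011,-0.004,0,1]]]'

```text
clock: 4.5
position: [0.5443, 0.1077, 0.0474]
ee_rot: [0.003, 0.999, -0.033, -0.001]
contact_force: [-1.4, -10.3, -2.6]
width: 0.0494
gripper_force: 33.2
```

>>> move_arm --deltas '[[[0.003,0.003,0,0,1],[0.006,0.003,-0.002,0,1],[0.009,0.003,-0.002,0,1],[0.009,0.003,-0.002,0,1]]]'

```text
clock: 4.9
position: [0.5455, 0.1075, 0.0474]
ee_rot: [0.001, 0.999, -0.034, -0.007]
contact_force: [-10.1, -1.7, -3.3]
width: 0.0496
gripper_force: 33.3
```

Run:
```python
from h import *
print(pose()[1].round(4)); c,im=shot("wrist","w2")
cv2.imwrite("pics/w2b.png",cv2.resize(cv2.cvtColor(im,cv2.COLOR_RGB2BGR),(800,600)))
```

```text
[0.5455 0.1075 0.0474]
```

View pics/w2b.png

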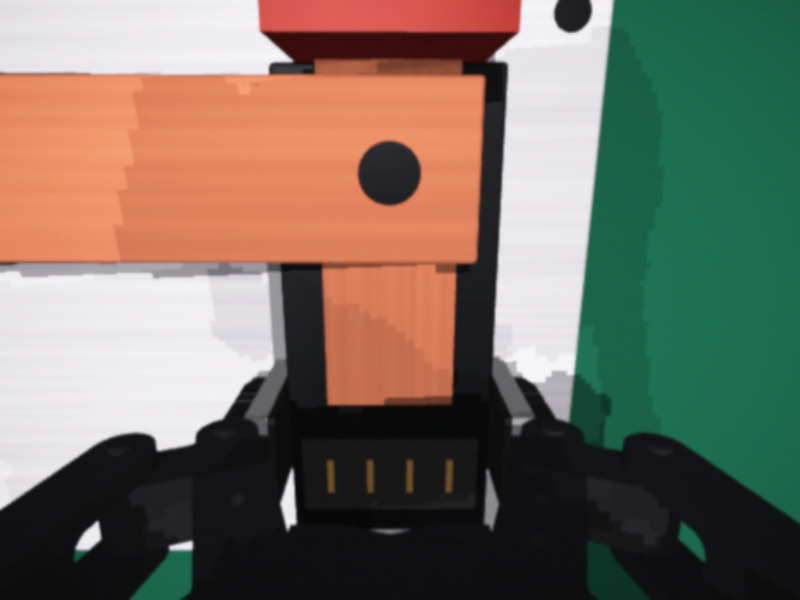

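>>> move_arm --deltas '[[[-0.005,0,0,0,1],[-0.005,0,0,0,0],[-0.005,0,0,0,-1],[-0.005,0,-0.001,0,-1],[-0.005,0,-0.06,0,-1],[-0.005,0,-0.12,0,-1],[0.03,0.06,-0.18,0,-1],[0.054,0.12,-0.238,0,-1],[0.054,0.12,-0.238,0,-1]]]'

```text
clock: 5.85
position: [0.5912, 0.0079, 0.244]
ee_rot: [0.0, 0.999, -0.033, 0.004]
contact_force: [1.2, 0.8, -0.8]
width: 0.0858
gripper_force: 0.0
```

Run:
```python
from h import *
print(pose()[1].round(4)); c,im=shot("wrist","w3")
fx=np.array([.9977,-.068]);fy=np.array([.068,.9977])
roi=np.zeros(im.shape[:2],np.uint8);roi[40:280,20:320]=255
for k in blobs(cv2.morphologyEx(copper(im)&roi,cv2.MORPH_OPEN,np.ones((3,3))),200):
    X=ray(c,k[:,0],.066)[:,:2]*1000;F=np.c_[X@fx,X@fy];s=F[F[:,0]<575]
    print(cv2.boundingRect(k),"end x_f",s[:,0].min().round(1))
    for a in(550,560,570):
        q=s[abs(s[:,0]-a)<2,1]
        if len(q):print(a,q.min().round(1),q.max().round(1))
```

```text
[0.5912 0.0079 0.244 ]
(20, 154, 163, 84) end x_f 545.9
550 128.0 158.5
560 128.3 158.6
570 127.7 158.6
```

View pics/w3.png

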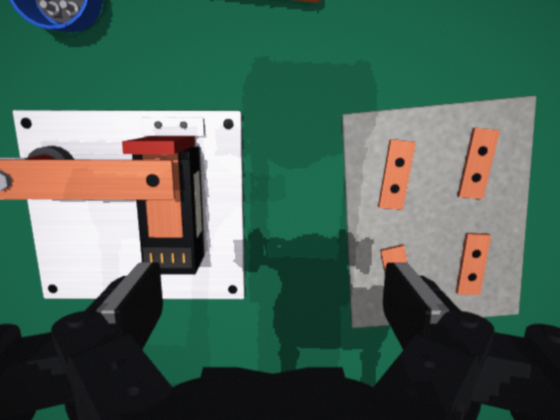

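The module is square on both stops. In the wrist view its end meets the fence near (160,150), the measured terminal edges lie parallel to the fixture, and its centre is within about 1 mm of the seat. Plates are visible at (397,175), (479,163) and (473,263); the fourth, at (395,260), is half hidden by a finger.

Run:
```python
from h import *
im=cv2.cvtColor(cv2.imread("pics/w3.png"),cv2.COLOR_BGR2RGB);c=cam("wrist");m=copper(im);m[:,:350]=0;m[:100]=0
for k in blobs(m,150):
    # footprint from top outline at z=10mm; side faces bias outline, so report rect too
    r=cv2.minAreaRect(ray(c,k[:,0],.010)[:,:2].astype(np.float32)*1000)
    print(cv2.boundingRect(k),np.round(r[0],1),np.round(r[1],1),round(r[2],1))
# holes midpoints
g=cv2.cvtColor(im,cv2.COLOR_RGB2GRAY)
for uv in([399,162],[394,188],[482,151],[476,177],[474,253],[472,276]):
    u,v=uv;w=(g[v-7:v+8,u-7:u+8]<70).astype(np.uint8);M=cv2.moments(w,True)
    p=[u-7+M["m10"]/M["m00"],v-7+M["m01"]/M["m00"]];print((ray(c,p,.010)[0,:2]*1000).round(1))
```

```text
(381, 245, 26, 24) [ 503.3 -124.1] [22.5 25.8] 11.0
(456, 233, 35, 62) [ 487.6 -210.6] [27.8 71.3] 84.5
(379, 140, 37, 70) [ 591.7 -126. ] [26.3 70.9] 80.2
(458, 128, 42, 71) [ 597.6 -208.9] [27.5 71. ] 79.9
[ 605.  -129.1]
[ 577.9 -124.4]
[ 610.9 -212.5]
[ 583.8 -208. ]
[ 500.1 -213.3]
[ 472.8 -210.3]
```

>>> move_arm --deltas '[[[-0.025,0.06,0.0,0.0475,0],[-0.025,0.12,0.06,0.0475,0],[-0.025,0.156,0.118,0.0475,0],[-0.025,0.156,0.118,0.0475,0],[-0.025,0.156,0.118,0.0475,0],[-0.025,0.156,0.118,0.0475,0],[-0.025,0.156,0.118,0.0475,0]]]'

```text
clock: 6.6
position: [0.5618, -0.1136, 0.1474]
ee_rot: [0.0, 0.997, -0.083, 0.002]
contact_force: [-0.5, 0.7, 0.7]
width: 0.0428
gripper_force: 0.0
```

```bash
cat > sh.py <<'E'
from h import *
import sys
def go(name):
    s=manip.get_state();R,p=pose(s);print("tcp",(p*1000).round(1),"yaw",np.degrees(np.arctan2(R[1,0],R[0,0])).round(2),"qd",np.abs(s["qd"]).max().round(3),"w",s["width"])
    c,im=shot("wrist",name);m=copper(im)
    for k in blobs(m,800):
        r=cv2.minAreaRect(ray(c,k[:,0],.010)[:,:2].astype(np.float32)*1000);x,y,w,h=cv2.boundingRect(k)
        b=np.array(cv2.boxPoints(r));e=b[1]-b[0] if np.linalg.norm(b[1]-b[0])>np.linalg.norm(b[2]-b[1]) else b[2]-b[1]
        e=e*np.sign(e[0]);print((x,y,w,h),"ctr",np.round(r[0],1),"size",np.round(r[1],1),"yaw",np.degrees(np.arctan2(e[1],e[0])).round(1))
        H=cv2.inRange(cv2.cvtColor(im,cv2.COLOR_RGB2GRAY),0,70);z=np.zeros_like(H);cv2.drawContours(z,[k],0,255,-1)
        n,l,st,ce=cv2.connectedComponentsWithStats(H&cv2.erode(z,np.ones((5,5))))
        hs=[ray(c,ce[i],.010)[0,:2]*1000 for i in range(1,n) if st[i,4]>20]
        if len(hs)==2:
            a,b=sorted(hs,key=lambda v:v[0]);print("  holes mid",((a+b)/2).round(1),"yaw",np.degrees(np.arctan2(*(b-a)[::-1])).round(1))
        g=r[0]-22*e/np.linalg.norm(e);d=np.array([*g/1000-p[:2],0]);print("  grasp delta tool mm",(R.T@d*1000).round(1))
go(sys.argv[1])
E
python3 sh.py s1
```

```text
tcp [ 561.8 -113.6  147.4] yaw -9.5 qd 0.006 w 0.04283840880330835
(271, 259, 56, 83) ctr [ 474.5 -121.2] size [71.5 25.3] yaw 10.5
  holes mid [ 473.1 -121.3] yaw 10.9
  grasp delta tool mm [-105.5   29.4   -0.5]
(381, 234, 34, 78) ctr [ 485.1 -202.3] size [25.9 67.6] yaw -5.2
  holes mid [ 482.4 -202.5] yaw -4.8
  grasp delta tool mm [-83.  101.8  -0.4]
(256, 120, 35, 94) ctr [ 585.9 -118.2] size [24.9 69.3] yaw -9.5
  holes mid [ 585.7 -118.1] yaw -9.4
  grasp delta tool mm [2.4 0.5 0. ]
(362, 92, 42, 97) ctr [ 591.9 -199.5] size [25.8 69. ] yaw -9.3
  holes mid [ 591.7 -200.1] yaw -9.5
  grasp delta tool mm [21.8 79.8  0.1]
```

>>> move_arm --deltas '[[[0.003,0.001,0.05,0,0.15],[0.003,0.001,0.1,0,0.15],[0.003,0.001,0.15,0,0.15],[0.003,0.001,0.166,0,0.15],[0.003,0.001,0.166,0,0.15],[0.003,0.001,0.166,0,0.15]]]' --squeeze 40

```text
clock: 7.25
position: [0.5638, -0.1152, 0.014]
ee_rot: [0.0, 0.997, -0.083, 0.002]
contact_force: [-0.5, -0.4, -0.3]
width: 0.0361
gripper_force: 0.0
```

>>> move_arm --deltas '[[[0,0,0,0,1],[0,0,0,0,1],[0,0,0,0,1],[0,0,0,0,1]]]'

```text
clock: 7.65
position: [0.5637, -0.1154, 0.0143]
ee_rot: [0.0, 0.997, -0.083, 0.002]
contact_force: [-0.0, 1.2, 5.9]
width: 0.0233
gripper_force: 39.3
```

>>> move_arm --deltas '[[[0,0,-0.05,0,1],[-0.02,-0.06,-0.11,-0.02,1],[-0.04,-0.115,-0.145,-0.047,1],[-0.06,-0.17,-0.145,-0.047,1],[-0.08,-0.22,-0.145,-0.047,1],[-0.092,-0.26,-0.145,-0.047,1],[-0.092,-0.268,-0.145,-0.047,1],[-0.092,-0.268,-0.145,-0.047,1],[-0.092,-0.268,-0.145,-0.047,1]]]'

```text
clock: 8.55
position: [0.5254, 0.1075, 0.1285]
ee_rot: [0.0, 0.999, -0.034, 0.0]
contact_force: [-0.2, -0.6, -1.5]
width: 0.0232
gripper_force: 39.7
```

```bash
cat > fx.py <<'E'
from h import *
s=manip.get_state();R,p=pose(s);p=p*1000
fx=np.array([.9977,-.068]);fy=np.array([.068,.9977])
print("tcp",p.round(1),"xf",(p[:2]@fx).round(1),"yf",(p[:2]@fy).round(1),"yaw",np.degrees(np.arctan2(R[1,0],R[0,0])).round(2),"pitch",np.degrees(R[2,0]).round(2))
E
python3 fx.py
python3 - <<'E'
from h import *
c,im=shot("wrist","w4")
E
```

```text
tcp [525.4 107.5 128.5] xf 516.8 yf 143.0 yaw -3.9 pitch 0.03
```

View pics/w4.png

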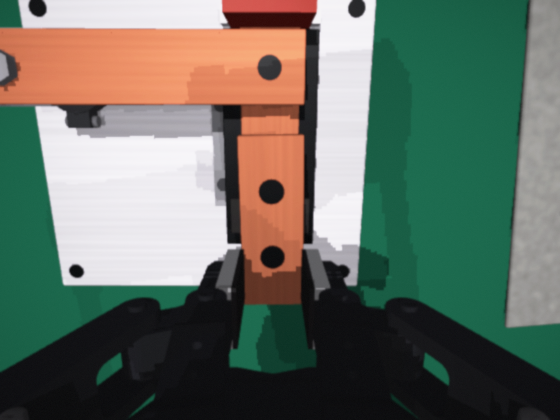

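The plate is held straight and in line with the terminal: plate axis at column 271, terminal strip (241–299, row 120). Next I lower it and slide it in.

>>> move_arm --deltas '[[[0,-0.001,0.03,0,1],[0,-0.001,0.055,0,1],[0,-0.001,0.0645,0,1],[0,-0.001,0.0645,0,1],[0.015,-0.001,0.0645,0,1],[0.03,-0.001,0.0645,0,1],[0.045,-0.001,0.0645,0,1],[0.055,-0.001,0.0645,0,1],[0.055,-0.001,0.0645,0,1]]]'

```text
clock: 9.5
position: [0.5712, 0.1059, 0.0771]
ee_rot: [-0.0, 0.999, -0.034, 0.001]
contact_force: [-0.3, -0.0, -1.2]
width: 0.0231
gripper_force: 39.7
```

>>> move_arm --deltas '[[[0.003,0,0,0,1],[0.006,0,0.001,0,1],[0.01,0,0.003,0,1],[0.01,0,0.004,0,1]]]'

```text
clock: 9.9
position: [0.5742, 0.1058, 0.0742]
ee_rot: [-0.0, 0.999, -0.034, -0.003]
contact_force: [-7.7, -0.1, 13.2]
width: 0.0231
gripper_force: 41.2
```

```bash
python3 fx.py
```

```text
tcp [574.2 105.8  74.2] xf 565.6 yf 144.6 yaw -3.92 pitch -0.35
```

>>> move_arm --deltas '[[[-0.003,0,-0.003,0,1],[-0.003,0,-0.004,0,0],[-0.003,0,-0.004,0,0],[-0.003,0,-0.004,0,0],[-0.003,0,-0.05,0,0],[0,0.03,-0.095,0,0],[0.02,0.09,-0.095,0.046,0],[0.021,0.15,-0.095,0.046,0],[0.021,0.21,-0.095,0.046,0],[0.021,0.27,-0.095,0.046,0],[0.021,0.33,-0.095,0.046,0.15],[0.021,0.377,-0.095,0.046,0.15]]]'

```text
clock: 11.1
position: [0.5731, -0.1996, 0.1496]
ee_rot: [0.001, 0.997, -0.083, 0.0]
contact_force: [0.6, -0.3, 0.1]
width: 0.0364
gripper_force: 0.0
```

>>> move_arm --deltas '[[[0,0,0,0,0.15],[0,0,0,0,0.15],[0,0,0,0,0.15]]]'

```text
clock: 11.4
position: [0.5732, -0.1957, 0.1494]
ee_rot: [-0.0, 0.997, -0.082, -0.0]
contact_force: [0.8, -0.2, 0.0]
width: 0.0362
gripper_force: 0.0
```

```bash
python3 sh.py s2 | tail -n 30
python3 - <<'E'
from h import *
c,im=shot("scene","sc2");cv2.imwrite("pics/sc2b.png",cv2.resize(cv2.cvtColor(im[150:240,220:340],cv2.COLOR_RGB2BGR),(800,600),interpolation=cv2.INTER_CUBIC))
E
```

```text
tcp [ 573.2 -195.7  149.4] yaw -9.41 qd 0.016 w 0.03618865202135449
(281, 261, 35, 80) ctr [ 483.6 -202.8] size [25.1 71.5] yaw -5.3
  holes mid [ 482.3 -202.9] yaw -6.0
  grasp delta tool mm [-109.2   23.3    0. ]
(258, 126, 34, 93) ctr [ 591.9 -200.5] size [24.7 69.8] yaw -9.9
  holes mid [ 591.7 -200.2] yaw -9.4
  grasp delta tool mm [-2.7  1.5  0. ]
```

View pics/sc2b.png

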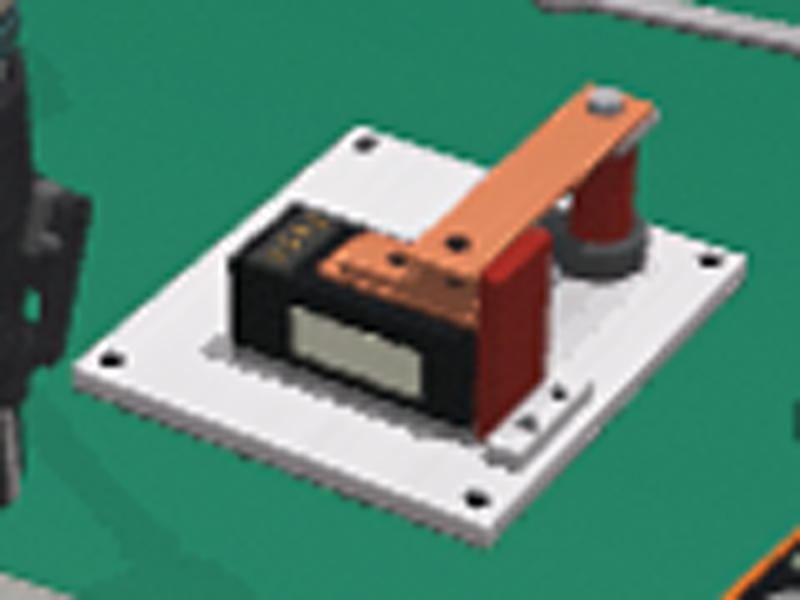

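Plate 1 lies flat on the terminal under the bar, with its hole visible at (398,260) and its far end at the fence (480,290). Next is plate A.

>>> move_arm --deltas '[[[-0.003,0.001,0.05,0,0.15],[-0.003,0.001,0.1,0,0.15],[-0.003,0.001,0.15,0,0.15],[-0.003,0.001,0.169,0,0.15],[-0.003,0.001,0.169,0,0.15],[-0.003,0.001,0.169,0,0.15],[-0.003,0.001,0.169,0,1],[-0.003,0.001,0.169,0,1],[-0.003,0.001,0.169,0,1],[-0.003,0.001,0.169,0,1]]]' --squeeze 40

```text
clock: 12.5
position: [0.5713, -0.1965, 0.015]
ee_rot: [-0.0, 0.997, -0.082, 0.001]
contact_force: [1.0, 2.2, 3.5]
width: 0.023
gripper_force: 39.7
```

>>> move_arm --deltas '[[[0,0,-0.05,0,1],[-0.02,-0.05,-0.11,-0.02,1],[-0.05,-0.105,-0.144,-0.046,1],[-0.07,-0.16,-0.144,-0.046,1],[-0.09,-0.215,-0.144,-0.046,1],[-0.1,-0.27,-0.144,-0.046,1],[-0.11,-0.325,-0.144,-0.046,1],[-0.119,-0.36,-0.144,-0.046,1],[-0.119,-0.367,-0.144,-0.046,1],[-0.119,-0.367,-0.144,-0.046,1],[-0.119,-0.367,-0.144,-0.046,1]]]'

```text
clock: 13.6
position: [0.525, 0.1072, 0.1294]
ee_rot: [0.001, 0.999, -0.034, -0.0]
contact_force: [-0.4, -0.0, -0.6]
width: 0.023
gripper_force: 39.5
```

```bash
python3 fx.py
```

```text
tcp [525.  107.2 129.4] xf 516.5 yf 142.6 yaw -3.93 pitch -0.01
```

>>> move_arm --deltas '[[[0,-0.002,0.03,0,1],[0,-0.002,0.05,0,1],[0,-0.002,0.059,0,1],[0,-0.002,0.059,0,1],[0,-0.002,0.059,0,1]]]'

```text
clock: 14.1
position: [0.5257, 0.1091, 0.0828]
ee_rot: [0.0, 0.999, -0.035, 0.0]
contact_force: [0.1, 0.1, -2.4]
width: 0.0228
gripper_force: 39.5
```

```bash
python3 fx.py
```

```text
tcp [525.7 109.1  82.8] xf 517.0 yf 144.6 yaw -3.98 pitch 0.04
```

Slide in and push to the fence, lowering slightly at the end.

>>> move_arm --deltas '[[[0.015,0,0.001,0,1],[0.03,0,0.001,0,1],[0.045,0,0.001,0,1],[0.055,0,0.001,0,1],[0.058,0,0.001,0,1],[0.062,0,0.001,0,1],[0.066,0,0.003,0,1],[0.066,0,0.004,0,1]]]'

```text
clock: 14.9
position: [0.5756, 0.1065, 0.0809]
ee_rot: [0.0, 0.999, -0.034, -0.002]
contact_force: [-7.8, -0.2, 18.0]
width: 0.0227
gripper_force: 41.8
```

```bash
python3 fx.py
```

```text
tcp [575.6 106.5  80.9] xf 567.1 yf 145.4 yaw -3.9 pitch -0.24
```

>>> move_arm --deltas '[[[-0.003,0,-0.005,0,1],[-0.003,0,-0.005,0,0],[-0.003,0,-0.005,0,0],[-0.003,0,-0.005,0,0],[-0.003,0,-0.04,0,0],[-0.05,0,-0.05,0,0],[-0.05,0,-0.05,0,0],[-0.05,0,-0.05,0,0],[-0.05,0,-0.05,0,0]]]'

```text
clock: 15.8
position: [0.5386, 0.109, 0.119]
ee_rot: [0.0, 0.999, -0.034, 0.0]
contact_force: [1.2, -1.0, -0.2]
width: 0.0426
gripper_force: 0.0
```

```bash
python3 fx.py
python3 - <<'E'
from h import *
from scipy.optimize import brentq
c,im=shot("wrist","w5")
cv2.imwrite("pics/w5b.png",cv2.resize(cv2.cvtColor(im,cv2.COLOR_RGB2BGR),(800,600)))
fx=np.array([.9977,-.068])
g=cv2.GaussianBlur(im,(3,3),0).astype(float);s=g[:,:,0]-g[:,:,2]  # copper strong R-B
m=copper(im)
for col in range(60,215,20):
    d=np.gradient(s[:,col]);rows=np.where(m[:,col])[0]
    if not len(rows):continue
    def sub(r0):
        a=max(r0-3,0);w=np.abs(d[a:r0+4]);return (np.arange(a,a+len(w))*w).sum()/w.sum()
    r1,r2=sub(rows.min()),sub(rows.max())
    f=lambda z:(ray(c,[col,r2],z)[0,:2]-ray(c,[col,r1],z)[0,:2])@fx*-1000-32
    try:print(col,round(r1,1),round(r2,1),"bar top z mm",round(1000*brentq(f,.05,.14),1))
    except Exception as e:print(col,r1,r2,e)
E
```

```text
tcp [538.6 109.  119. ] xf 529.9 yf 145.3 yaw -3.91 pitch 0.05
60 57.5 133.8 bar top z mm 84.6
80 57.5 134.3 bar top z mm 85.9
100 57.5 134.3 bar top z mm 85.6
120 57.5 134.2 bar top z mm 85.5
140 57.6 134.2 bar top z mm 85.4
160 57.8 134.3 bar top z mm 85.2
180 58.0 134.2 bar top z mm 84.3
200 57.9 134.2 bar top z mm 84.6
```

View pics/w5b.png

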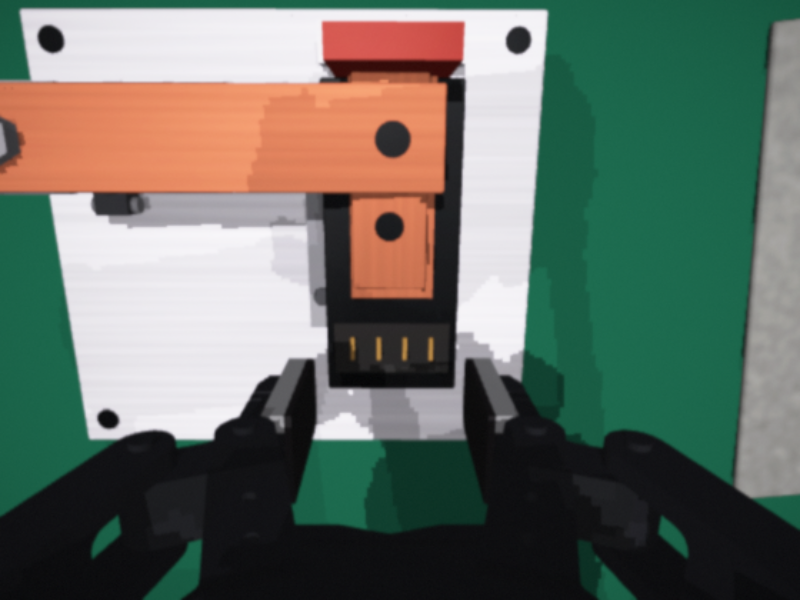

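The top plate is seated in line on the stack: plate (350–428), terminal (350–433), its far end under the bar at the fence (345–437, 75). The bar top measures about 85 mm, which gives a gap of about 16 mm. I'll check that measurement once more, using the fence and terminal widths as a scale.

Run:
```python
from h import *
import h
from scipy.optimize import brentq
fx=np.array([.9977,-.068]);fy=np.array([.068,.9977])
def camat(p,q):
    s={"position":p,"ee_rot":q};h.pose=lambda _=None,R=Ro.from_quat([q[1],q[2],q[3],q[0]]).as_matrix():(R,np.array(p));return h.cam("wrist")
def edge(v,r0,n=4):
    d=np.abs(np.gradient(v))[r0-n:r0+n+1];return (np.arange(r0-n,r0+n+1)*d).sum()/d.sum()
for nm,p,q in(("w2",[.5455,.1075,.0474],[.001,.999,-.034,-.007]),("w4",[.5254,.1075,.1285],[0,.9994,-.034,0]),("w5",[.5386,.109,.119],[0,.9994,-.034,0])):
    c=camat(p,q);im=cv2.cvtColor(cv2.imread(f"pics/{nm}.png"),cv2.COLOR_BGR2RGB)
    s=im[:,:,0].astype(float)-im[:,:,2];m=copper(im);z=[]
    for col in range(60,170,5):
        r=np.where(m[:,col])[0];r1,r2=edge(s[:,col],r.min()),edge(s[:,col],r.max())
        f=lambda z:(ray(c,[col,r1],z)[0,:2]-ray(c,[col,r2],z)[0,:2])@fx*1000-32
        z.append(1000*brentq(f,.05,.14))
    hs=cv2.cvtColor(im,cv2.COLOR_RGB2HSV);red=cv2.inRange(hs,(0,150,130),(4,255,255))|cv2.inRange(hs,(170,150,130),(180,255,255));red[150:]=0
    zf=[]
    for row in np.where((red>0).sum(1)>60)[0][2:-2]:
        k=np.where(red[row])[0];a,b=edge(s[row],k.min()),edge(s[row],k.max())
        f=lambda z:abs((ray(c,[a,row],z)[0,:2]-ray(c,[b,row],z)[0,:2])@fy)*1000-40
        zf.append(1000*brentq(f,.05,.14))
    print(nm,"bar",np.median(z).round(1),np.std(z).round(2),"fence(92)",np.median(zf).round(1) if zf else None)
```

```text
w2 bar 85.6 0.19 fence(92) 91.1
w4 bar 86.0 0.42 fence(92) 89.8
w5 bar 85.4 0.41 fence(92) 89.9
```

>>> move_arm --deltas '[[[-0.03,0.03,-0.0375,0,0],[-0.06,0.08,-0.0375,0.012,0.1],[-0.07,0.14,-0.0375,0.012,0.15],[-0.07,0.2,-0.0375,0.012,0.15],[-0.07,0.26,-0.0375,0.012,0.15],[-0.07,0.32,-0.0375,0.012,0.15],[-0.07,0.37,-0.0375,0.012,0.15],[-0.07,0.393,-0.0375,0.012,0.15],[-0.07,0.393,-0.0375,0.012,0.15],[-0.07,0.393,-0.0375,0.012,0.15],[-0.07,0.393,-0.0375,0.012,0.15]]]'

```text
clock: 16.95
position: [0.4605, -0.1999, 0.1489]
ee_rot: [-0.0, 0.999, -0.046, -0.0]
contact_force: [0.5, -0.2, 0.1]
width: 0.0364
gripper_force: 0.0
```

```bash
python3 sh.py s3 | head -4
```

```text
tcp [ 460.5 -199.9  148.9] yaw -5.31 qd 0.012 w 0.036380488150229005
(137, 143, 62, 95) ctr [ 473.2 -122.2] size [69.8 26. ] yaw 10.6
  holes mid [ 473.  -121.4] yaw 10.6
  grasp delta tool mm [-15.7 -72.4   0.1]
```

```bash
python3 sh.py s4 | tail -n 8
```

```text
tcp [ 460.6 -199.7  149. ] yaw -5.28 qd 0.007 w 0.03640829799194724
(137, 143, 62, 95) ctr [ 473.3 -122.2] size [69.8 25.8] yaw 10.7
  holes mid [ 473.  -121.5] yaw 10.8
  grasp delta tool mm [-15.6 -72.2   0.1]
(257, 123, 34, 93) ctr [ 482.  -202.8] size [24.7 69.4] yaw -5.9
  holes mid [ 482.1 -202.8] yaw -5.3
  grasp delta tool mm [-0.4  0.9 -0. ]
```

>>> move_arm --deltas '[[[0,0.001,0.05,0,0.15],[0,0.001,0.1,0,0.15],[0,0.001,0.15,0,0.15],[0,0.001,0.168,0,0.15],[0,0.001,0.168,0,0.15],[0,0.001,0.168,0,0.15],[0,0.001,0.168,0,1],[0,0.001,0.168,0,1],[0,0.001,0.168,0,1],[0,0.001,0.168,0,1]]]' --squeeze 40

```text
clock: 18.05
position: [0.4612, -0.2015, 0.0158]
ee_rot: [0.0, 0.999, -0.047, 0.001]
contact_force: [1.4, 2.2, 6.2]
width: 0.0225
gripper_force: 39.9
```

>>> move_arm --deltas '[[[0,0,-0.05,0,1],[0.01,-0.05,-0.11,-0.0125,1],[0.02,-0.11,-0.143,-0.0125,1],[0.025,-0.17,-0.143,-0.0125,1],[0.03,-0.23,-0.143,-0.0125,1],[0.035,-0.29,-0.143,-0.0125,1],[0.04,-0.34,-0.143,-0.0125,1],[0.043,-0.38,-0.143,-0.0125,1],[0.043,-0.394,-0.143,-0.0125,1],[0.043,-0.394,-0.143,-0.0125,1],[0.043,-0.394,-0.143,-0.0125,1]]]'

```text
clock: 19.15
position: [0.5236, 0.1079, 0.1289]
ee_rot: [0.001, 0.999, -0.034, -0.0]
contact_force: [0.3, 0.4, -0.7]
width: 0.0228
gripper_force: 39.3
```

```bash
python3 fx.py
```

```text
tcp [523.6 107.9 128.9] xf 515.1 yf 143.2 yaw -3.84 pitch -0.05
```

>>> move_arm --deltas '[[[0,-0.001,0.025,0,1],[0,-0.001,0.045,0,1],[0,-0.001,0.05,0,1],[0,-0.001,0.05,0,1],[0,-0.001,0.05,0,1]]]'

```text
clock: 19.65
position: [0.5247, 0.1089, 0.0898]
ee_rot: [0.0, 0.999, -0.034, 0.001]
contact_force: [0.1, 0.2, -0.6]
width: 0.0225
gripper_force: 39.3
```

```bash
python3 fx.py
```

```text
tcp [524.7 108.9  89.8] xf 516.1 yf 144.3 yaw -3.93 pitch 0.07
```

>>> move_arm --deltas '[[[0.005,0,0.001,0,1],[0.01,0,0.001,0,1],[0.015,0,0.001,0,1],[0.019,0,0.001,0,1],[0.023,0,0.001,0,1],[0.023,0,0.001,0,1]]]'

```text
clock: 20.25
position: [0.5432, 0.1086, 0.0884]
ee_rot: [0.0, 0.999, -0.034, 0.0]
contact_force: [-0.5, 0.4, -0.3]
width: 0.0224
gripper_force: 39.3
```

```bash
python3 fx.py
```

```text
tcp [543.2 108.6  88.4] xf 534.5 yf 145.3 yaw -3.85 pitch 0.03
```

The plate's front is under the bar with no contact, so a third plate fits. I'll push it to the fence.

>>> move_arm --deltas '[[[0.01,0.001,0,0,1],[0.02,0.001,0,0,1],[0.03,0.001,0,0,1],[0.037,0.001,0,0,1],[0.041,0.001,0,0,1],[0.045,0.001,0.001,0,1],[0.048,0.001,0.003,0,1],[0.048,0.001,0.004,0,1]]]'

```text
clock: 21.05
position: [0.5755, 0.1056, 0.0875]
ee_rot: [0.0, 0.999, -0.034, -0.005]
contact_force: [-14.5, 0.8, 26.4]
width: 0.0228
gripper_force: 43.5
```

```bash
python3 fx.py
```

```text
tcp [575.5 105.6  87.5] xf 567.0 yf 144.5 yaw -3.85 pitch -0.6
```

>>> move_arm --deltas '[[[-0.003,0,-0.005,0,1],[-0.003,0,-0.006,0,0],[-0.003,0,-0.006,0,0],[-0.003,0,-0.006,0,0],[-0.003,0,-0.03,0,0],[-0.04,0,-0.065,0,0],[-0.05,0,-0.065,0,0],[-0.05,0,-0.065,0,1],[-0.05,0,-0.065,0,1],[-0.05,0,-0.065,0,1]]]'

```text
clock: 22.05
position: [0.5413, 0.1077, 0.1363]
ee_rot: [0.0, 0.999, -0.034, -0.0]
contact_force: [0.8, -0.9, -0.1]
width: 0.0005
gripper_force: 0.0
```

```bash
python3 fx.py
python3 - <<'E'
from h import *
c,im=shot("wrist","w6")
a=cv2.resize(cv2.cvtColor(im,cv2.COLOR_RGB2BGR)[:280,60:400],(500,412))
c,im=shot("scene","sc6");b=cv2.resize(cv2.cvtColor(im[160:235,230:335],cv2.COLOR_RGB2BGR),(300,412),interpolation=cv2.INTER_CUBIC)
cv2.imwrite("pics/w6b.png",np.hstack([a,b]))
E
```

```text
tcp [541.3 107.7 136.3] xf 532.8 yf 144.3 yaw -3.86 pitch -0.04
```

View pics/w6b.png

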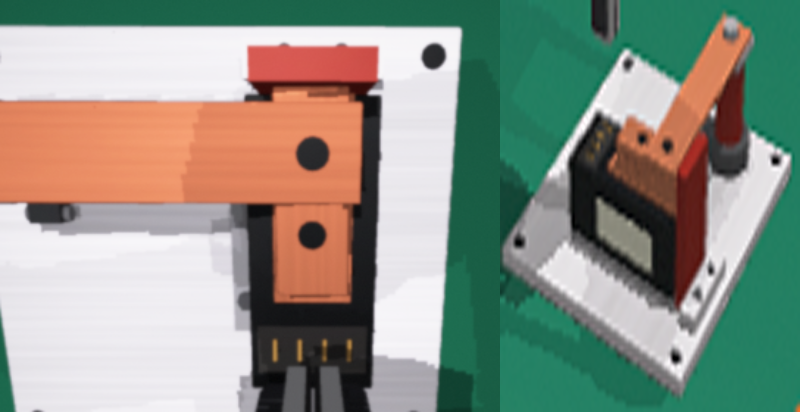

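The three plates are stacked in line against the fence: plate (273–352), far end at (272–352, 92), near ends level at row 302. At most 4 mm remains, so no fourth plate will fit. Next I press the bar with the fingers closed.

>>> move_arm --deltas '[[[0.04,0,0,0,1],[0.0856,0,0,0,1],[0.0856,0,0,0,1],[0.0856,0,0.02,0,1],[0.0856,0,0.035,0,1],[0.0856,0,0.043,0,1],[0.0856,0,0.043,0,1],[0.0856,0,0.043,0,1]]]'

```text
clock: 22.95
position: [0.6091, 0.1033, 0.1029]
ee_rot: [0.0, 0.999, -0.034, -0.0]
contact_force: [-0.1, -0.5, 0.1]
width: 0.0001
gripper_force: 0.0
```

```bash
python3 fx.py
```

```text
tcp [609.1 103.3 102.9] xf 600.7 yf 144.5 yaw -3.84 pitch -0.0
```

Down 8 mm in small steps, to the expected stop near 95 mm.

>>> move_arm --deltas '[[[0,0,0.003,0,1],[0,0,0.006,0,1],[0,0,0.009,0,1],[0,0,0.011,0,1],[0,0,0.011,0,1],[0,0,0.011,0,1]]]'

```text
clock: 23.55
position: [0.6093, 0.1033, 0.0951]
ee_rot: [0.0, 0.999, -0.034, 0.0]
contact_force: [-1.7, -0.1, 6.0]
width: -0.0001
gripper_force: 2.7
```

>>> move_arm --deltas '[[[0,0,0.001,0,1],[0,0,0.002,0,1],[0,0,0.003,0,1],[0,0,0.003,0,1],[0,0,0.003,0,1],[0,0,0.003,0,1]]]'

```text
clock: 24.15
position: [0.6093, 0.1033, 0.0949]
ee_rot: [0.0, 0.999, -0.034, 0.001]
contact_force: [-4.3, -0.7, 16.7]
width: 0.0001
gripper_force: 8.3
```

```bash
python3 fx.py
python3 - <<'E'
from h import *
c,im=shot("scene","sc7");a=cv2.resize(cv2.cvtColor(im[130:240,220:380],cv2.COLOR_RGB2BGR),(480,330),interpolation=cv2.INTER_CUBIC)
c,im=shot("side","sd7");b=cv2.resize(cv2.cvtColor(im[180:320,220:365],cv2.COLOR_RGB2BGR),(320,330),interpolation=cv2.INTER_CUBIC)
cv2.imwrite("pics/f7.png",np.hstack([a,b]));print(manip.get_state()["contact_force"])
E
```

```text
tcp [609.3 103.3  94.9] xf 600.9 yf 144.5 yaw -3.84 pitch 0.12
[-4.91378342 -1.6335726  16.61128856]
```

View pics/f7.png

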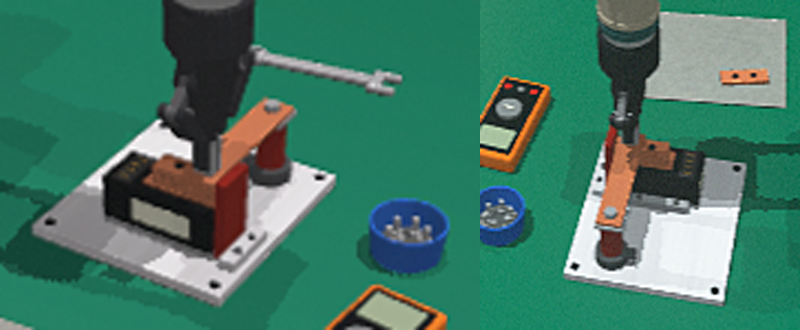

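The view shows the fingers on the bar over the joint at (208,165), the stack in place, the meter and cup untouched, and the spare plate on its pad. The press reads 17 N, so I'll push a little harder before handing in.

>>> move_arm --deltas '[[[-0.001,0,0.001,0,1],[-0.001,0,0.002,0,1],[-0.001,0,0.002,0,1],[-0.001,0,0.002,0,1],[-0.001,0,0.002,0,1]]]'

```text
clock: 24.75
position: [0.6093, 0.1033, 0.0949]
ee_rot: [0.0, 0.999, -0.033, 0.002]
contact_force: [-5.1, -0.9, 24.0]
width: 0.0001
gripper_force: 11.5
```

```bash
python3 fx.py; python3 -c "
from rig import manip
s=manip.get_state();print(s['contact_force'],s['clock'])
print(manip.sign_off())"
```

```text
tcp [609.3 103.3  94.9] xf 600.9 yf 144.5 yaw -3.84 pitch 0.25
[-5.09234589 -0.85021076 23.99313365] 24.75
the job is handed in; nothing more can be done
None
```

The job is handed in at 24.75 s: the module is square against the fence and rail, three copper plates are stacked against the fence under the busbar with the spare left on its pad, and the gripper is holding the bar down on the stack at about 24 N.

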